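# Make up two table sets in their holders

## Robot

A 6-joint arm with a two-finger parallel gripper is mounted at the origin on a cart in front of the work surface, level with it; the furniture and walls round the work are solid. World frame = base frame: x ahead of the robot, y to its left, z up, the work surface at z = 0. Lengths are in m, angles in degrees, forces in N, time in s.
With the tool pointing down it reaches from about 0.3 to 0.75 m from the base axis. Payload 8.5 kg.
Tool frame: the origin (TCP) lies on the mounting face of the last link; the fingertips stand 173 mm ahead of it and the grasp point (between the pads) lies 155 mm ahead of it (env.tips_ahead is the distance from the TCP to the fingertips, in m); z points along the fingers, x is the direction in which the jaws open and shut, and the axes are right-handed (so a half turn about z gives the same grasp; the last joint's range is limited). The gripper opens to 85 mm and grips with 20 to 120 N. Pads are 22 mm wide; open, the fingers measure 114 mm over their backs; the gripper's body (76 mm by 85 mm) begins 54 mm behind the grasp point. The pads swing forward as they close: fully open they stand 13 mm farther back than shut.
Start: joints at [-86.82, 21.807, 74.336, -0, 83.858, -12.336], TCP at [0.147, -0.53, 0.405] pointing down, gripper open.
Joint ranges: [-178.18, 178.18], [-50.72, 133.34], [12.68, 142.11], [-81.47, 261.47], [9.98, 163.14], [-165.26, 165.26]. Speed limits (degrees/s): [136.94, 136.94, 180, 180, 180, 180].

## Interface

Orientations are given as a 3x3 rotation matrix whose columns are the frame's x, y, z axes.
In Python, from rig import env gives the robot as it stands. The module is installed in compiled form; this text tells all that it offers.
- The arm moves only by the tool step_arm, never from a script. Its argument "increments" is a list of rows, each an object of numbers: "x", "y", "z": the shift along the tool's x, y, z in cm; "wx", "wy", "wz": the turn, a rotation vector about the tool's x, y, z in rad; "gripper": the finger opening in cm, from 0 to 8.54. A call has 1 to 20 rows; each row shifts and turns the commanded pose from where the row before left it, along the tool's axes as they then stand; what a row does not reach is not made up. A row lasts 1/10 s, in which the tool goes at most 50 mm and 8.59 degrees, less where a joint would pass 70% of its speed; a pose out of reach is approached as far as the arm can. A call with a gripper value outside its range is refused whole. The fingers move at their own pace and stop on an object; "newtons" is the grip in N (left out, the last holds). Time passes only in rows, so rows that do not move let the fingers close. It gives the time, the measured TCP pose, the force and the opening at its end, in the units of the state.
- env.observe(): the state, without advancing time (a new reading comes with each control period).
- env.get_image(name): name is "scene" or "top"; returns a dict with "color" (384x512x3 uint8, blue, green, red), "camera_matrix" (3x3 intrinsics, pixels), "distortion" ([k1, k2, p1, p2, k3] as OpenCV has them; the pictures are not rectified), "rvec" (rotation vector, rad) and "tvec" (3), from world to camera coordinates, as OpenCV has them. Camera axes: x right, y down, z forward; pixel columns grow to the right and rows downward; lengths in m; the calibration is good to about 2 mm. A picture is of the moment at which its call begins. There is no depth.
- env.close_job(): hands the job in, once; it reports no verdict.
The state is a dict: "time_s": time; "q": joint angles; "qvel": joint speeds; "joint_efforts": joint torques, N m; "position": TCP position; "tool_rot": TCP orientation; "ft_force": force on the tool from outside, world axes, zero at the start; "wrist_torque": the same for the moment, N m; "grip_width": finger opening in m.
Only numpy, scipy, OpenCV 4.12 (cv2) and the standard library are available. Lean on these libraries where they do the work, as an engineer would, in place of code of your own. Each camera call takes 0.05 s, during which the arm holds its last target. There are 200 camera calls.

## Task

Make up the two seasoning sets for the table from the stock on the worktop to the right of the hob: the oblong holder gets the pepper mill and one spice jar; the round holder gets the oil bottle, the salt shaker and the other spice jar (no matter which jar goes where). Stand each thing upright in a ring of its own, down on the board, and let go; leave the honey jar and the mug where they stand.

Things in the scene. Friction and masses are not known exactly. Their poses are not given: they have to be found in the camera images.
- oblong_holder: Fixed oblong wooden board, 164 x 84 mm, lying on the cold black hob (the extractor hood hangs 0.65 m above the hob, so tall wrists must pass low), with two steel rings side by side along its length. Origin at its middle at the height of the hob glass (z = 0), x along its length, z up. The board's upper face is 8 mm above the origin. Ring centres at x = -40 and +40 mm, y = 0. Each ring is 64 mm wide inside, has a 3 mm wall and stands 10 mm up from the board.
- round_holder: Fixed round wooden board, 166 mm across, lying on the cold black hob, with three steel rings in a triangle. Origin at its middle at the height of the hob glass (z = 0), z up. The board's upper face is 8 mm above the origin. Ring centres 44 mm from the middle, at 0, 120 and 240 degrees from its x axis towards y. The rings are the same as the oblong holder's: 64 mm wide inside, 3 mm wall, 10 mm high.
- pepper_mill: Turned dark wooden pepper mill, 106 mm tall, foot 47 mm across; waist 33 mm across at 42 mm up, head 43 mm across from 68 to 96 mm up (nearly straight between 70 and 88 mm) and a small steel knob 11 mm across on top (the head does not turn). About 0.14 kg. Loose, in the stock on the worktop (6 mm below the hob glass, right of the hob). Origin at the centre of its underside, z up along its axis.
- oil_bottle: Small green glass oil bottle, 113 mm tall, body 50 mm across and straight up to 46 mm, then narrowing to a neck; over the neck a straight steel cap 27 mm across, from 69 mm up to the top. About 0.16 kg. Loose, in the stock on the worktop (6 mm below the hob glass, right of the hob). Origin at the centre of its underside, z up along its axis.
- salt_shaker: Small grey salt shaker, 90 mm tall; body up to 44 mm across to 74 mm up, then a domed cap 34 mm across. About 0.1 kg. Loose, in the stock on the worktop (6 mm below the hob glass, right of the hob). Origin at the centre of its underside, z up along its axis.
- spice_jar_a: Slim glass spice jar with a screw cap, plain cylinder 42 mm across and 106 mm tall (cap from 85 mm up). About 0.11 kg. Interchangeable with the other spice jar. Loose, in the stock on the worktop (6 mm below the hob glass, right of the hob). Origin at the centre of its underside, z up along its axis.
- spice_jar_b: Slim glass spice jar with a dark screw cap, plain cylinder 40 mm across and 105 mm tall (cap from 84 mm up). About 0.11 kg. Interchangeable with the other spice jar. Loose, in the stock on the worktop (6 mm below the hob glass, right of the hob). Origin at the centre of its underside, z up along its axis.
- honey_jar: Bystander among the stock, to be left alone: squat wide jar, 71 mm across and 110 mm tall, flat grey lid. Loose, in the stock on the worktop (6 mm below the hob glass, right of the hob). Origin at the centre of its underside, z up along its axis.
- mug: Bystander at the far edge of the stock, to be left alone: white mug 95 mm tall, 92 mm wide, 127 mm with its handle (the handle points to its -y). Loose, on the worktop. Origin under the middle of its outline with the handle, z up.

How it is judged (in metres and radians):
At the end, for the whole second after the job is handed in: Mill and one spice jar in the oblong holder's rings; oil bottle, salt shaker and the other jar in the round holder's rings: each within 15 mm of its ring's centre along each holder axis, foot on the board (+5/-4 mm), upright within 0.1 rad, at rest (under 0.02 m/s) (((x of pepper_mill in the frame of oblong_holder between -0.055 and -0.025 m and y of pepper_mill in the frame of oblong_holder between -0.015 and 0.015 m and z of pepper_mill in the frame of oblong_holder between 0.004 and 0.013 m) or (x of pepper_mill in the frame of oblong_holder between 0.025 and 0.055 m and y of pepper_mill in the frame of oblong_holder between -0.015 and 0.015 m and z of pepper_mill in the frame of oblong_holder between 0.004 and 0.013 m)) and ((x of oil_bottle in the frame of round_holder between 0.029 and 0.059 m and y of oil_bottle in the frame of round_holder between -0.015 and 0.015 m and z of oil_bottle in the frame of round_holder between 0.004 and 0.013 m) or (x of oil_bottle in the frame of round_holder between -0.037 and -0.007 m and y of oil_bottle in the frame of round_holder between 0.0231051 and 0.0531051 m and z of oil_bottle in the frame of round_holder between 0.004 and 0.013 m) or (x of oil_bottle in the frame of round_holder between -0.037 and -0.007 m and y of oil_bottle in the frame of round_holder between -0.0531051 and -0.0231051 m and z of oil_bottle in the frame of round_holder between 0.004 and 0.013 m)) and ((x of salt_shaker in the frame of round_holder between 0.029 and 0.059 m and y of salt_shaker in the frame of round_holder between -0.015 and 0.015 m and z of salt_shaker in the frame of round_holder between 0.004 and 0.013 m) or (x of salt_shaker in the frame of round_holder between -0.037 and -0.007 m and y of salt_shaker in the frame of round_holder between 0.0231051 and 0.0531051 m and z of salt_shaker in the frame of round_holder between 0.004 and 0.013 m) or (x of salt_shaker in the frame of round_holder between -0.037 and -0.007 m and y of salt_shaker in the frame of round_holder between -0.0531051 and -0.0231051 m and z of salt_shaker in the frame of round_holder between 0.004 and 0.013 m)) and ((((x of spice_jar_a in the frame of oblong_holder between -0.055 and -0.025 m and y of spice_jar_a in the frame of oblong_holder between -0.015 and 0.015 m and z of spice_jar_a in the frame of oblong_holder between 0.004 and 0.013 m) or (x of spice_jar_a in the frame of oblong_holder between 0.025 and 0.055 m and y of spice_jar_a in the frame of oblong_holder between -0.015 and 0.015 m and z of spice_jar_a in the frame of oblong_holder between 0.004 and 0.013 m)) and ((x of spice_jar_b in the frame of round_holder between 0.029 and 0.059 m and y of spice_jar_b in the frame of round_holder between -0.015 and 0.015 m and z of spice_jar_b in the frame of round_holder between 0.004 and 0.013 m) or (x of spice_jar_b in the frame of round_holder between -0.037 and -0.007 m and y of spice_jar_b in the frame of round_holder between 0.0231051 and 0.0531051 m and z of spice_jar_b in the frame of round_holder between 0.004 and 0.013 m) or (x of spice_jar_b in the frame of round_holder between -0.037 and -0.007 m and y of spice_jar_b in the frame of round_holder between -0.0531051 and -0.0231051 m and z of spice_jar_b in the frame of round_holder between 0.004 and 0.013 m))) or (((x of spice_jar_b in the frame of oblong_holder between -0.055 and -0.025 m and y of spice_jar_b in the frame of oblong_holder between -0.015 and 0.015 m and z of spice_jar_b in the frame of oblong_holder between 0.004 and 0.013 m) or (x of spice_jar_b in the frame of oblong_holder between 0.025 and 0.055 m and y of spice_jar_b in the frame of oblong_holder between -0.015 and 0.015 m and z of spice_jar_b in the frame of oblong_holder between 0.004 and 0.013 m)) and ((x of spice_jar_a in the frame of round_holder between 0.029 and 0.059 m and y of spice_jar_a in the frame of round_holder between -0.015 and 0.015 m and z of spice_jar_a in the frame of round_holder between 0.004 and 0.013 m) or (x of spice_jar_a in the frame of round_holder between -0.037 and -0.007 m and y of spice_jar_a in the frame of round_holder between 0.0231051 and 0.0531051 m and z of spice_jar_a in the frame of round_holder between 0.004 and 0.013 m) or (x of spice_jar_a in the frame of round_holder between -0.037 and -0.007 m and y of spice_jar_a in the frame of round_holder between -0.0531051 and -0.0231051 m and z of spice_jar_a in the frame of round_holder between 0.004 and 0.013 m)))) and angle between each of pepper_mill, salt_shaker, spice_jar_a, spice_jar_b, oil_bottle's own z axis and vertical below 0.1 rad and linear speed of each of pepper_mill, salt_shaker, spice_jar_a, spice_jar_b, oil_bottle below 0.02 m/s); the robot touches nothing.
It fails at once if the honey jar was moved more than 20 mm or tipped (distance of honey_jar from where it was at the start of the episode above 0.02 m or angle between honey_jar's own z axis and vertical above 0.2 rad).
It fails at once if the mug was moved more than 20 mm or tipped (distance of mug from where it was at the start of the episode above 0.02 m or angle between mug's own z axis and vertical above 0.2 rad).
It also fails if it takes over 128 s, if anything falls off the work surface, if the arm or the gripper's body presses on something with over 40 N, if the wrist force passes 120 N, or if a joint passes its speed limit or range.

## Working session

There is one attempt and no reset: what is moved stays moved. The work goes in short steps, Python scripts to look and compute and a tool call to move; the robot and the scene stay as the last step left them, time stands still between calls to the robot, and variables do not carry over. Pictures are saved under pics/ and viewed, about 12 in all and at most 16, crops included, and the job is handed in when it is done.

Besides the shell and the picture viewer there is one more tool, called after "Emit:" in YAML: its name, and indented under it one key for each argument. step_arm: Moves the arm, as the interface text tells. Its arguments: {"type":"object","properties":{"increments":{"type":"array"},"newtons":{"type":"number"}},"required":["increments"]}

```bash
mkdir -p pics
python3 - <<'E'
from rig import env
import cv2,numpy as np
s=env.observe();print(s['time_s'],s['position'],np.round(s['tool_rot'],3),s['grip_width'],env.tips_ahead)
for n in('scene','top'):
    d=env.get_image(n);cv2.imwrite(f'pics/{n}0.png',cv2.resize(d['color'],(800,600)))
    np.save(f'{n}0.npy',d['color'])
    R=cv2.Rodrigues(d['rvec'])[0];print(n,d['camera_matrix'],d['distortion'],-R.T@d['tvec'].ravel(),R[2])
E
```

```text
0.0 [ 0.14711587 -0.52990754  0.40411261] [[ 0.267 -0.964 -0.   ]
 [-0.964 -0.267  0.001]
 [-0.001 -0.    -1.   ]] 0.08559331346021684 0.1734
scene [[467.30496124   0.         252.17125647]
 [  0.         467.30496124 198.66597862]
 [  0.           0.           1.        ]] [0.04841593 0.         0.         0.         0.        ] [0.06219293 0.7089761  0.93552827] [ 0.41655693 -0.58907632 -0.6924373 ]
top [[496.01486656   0.         265.93994994]
 [  0.         496.01486656 189.85599675]
 [  0.           0.           1.        ]] [-0.1496234  0.         0.         0.         0.       ] [-0.34622038 -0.19859908  1.49159831] [ 0.54864994  0.08456127 -0.83176477]
```

View pics/scene0.png

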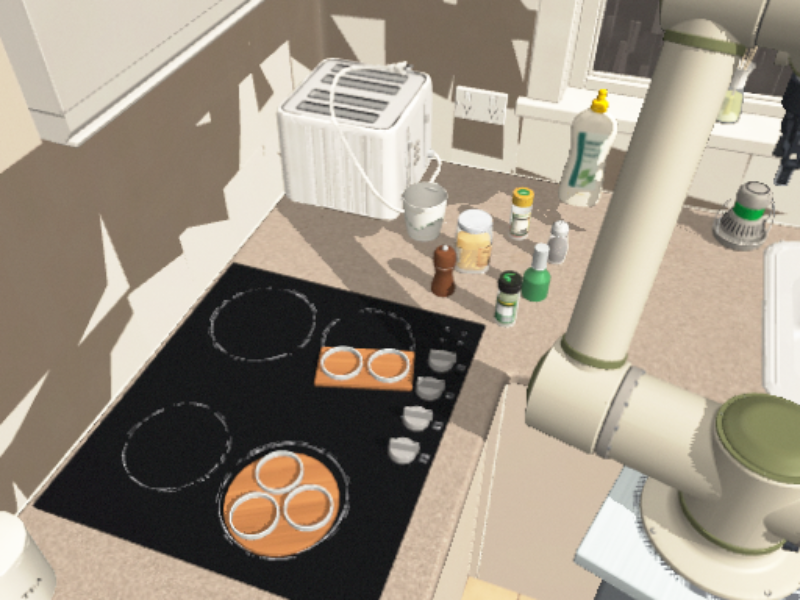

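View pics/top0.png

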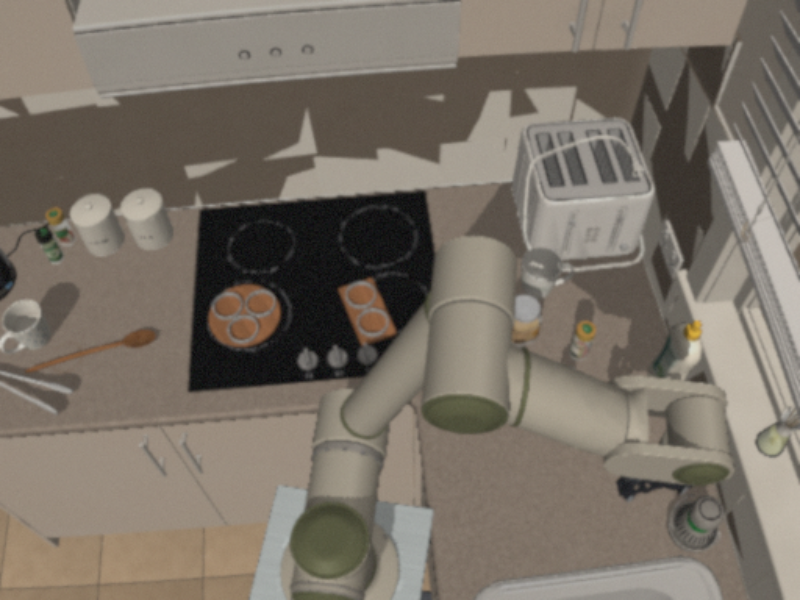

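The scene view (800x600 pixels) shows all the stock clear of the arm:

| Thing | Pixel position |
|---|---|
| mill | (444,270) |
| honey jar | (475,240) |
| mug | (425,210) |
| yellow-cap jar | (522,213) |
| salt shaker | (558,242) |
| oil bottle | (538,272) |
| dark-cap jar | (508,298) |
| oblong board | (365,368) |
| round board | (282,503) |

In the top view the arm hides part of the stock. Next I'll take an enlarged crop and measure the holders by mask.

```bash
cat > h.py <<'E'
from rig import env
import cv2,numpy as np
def ray(d,px,z):
    "pixels (N,2) in native 512x384 -> world points on plane z"
    R=cv2.Rodrigues(d['rvec'])[0];C=-R.T@d['tvec'].ravel()
    u=cv2.undistortPoints(np.float64(px).reshape(-1,1,2),d['camera_matrix'],d['distortion']).reshape(-1,2)
    v=np.c_[u,np.ones(len(u))]@R
    return C+v*((np.asarray(z)-C[2])/v[:,2])[:,None]
def proj(d,P): return cv2.projectPoints(np.float64(P),d['rvec'],d['tvec'],d['camera_matrix'],d['distortion'])[0].reshape(-1,2)
def crop(d,x0,y0,x1,y1,k,name):
    im=cv2.resize(d['color'][y0:y1,x0:x1],None,fx=k,fy=k,interpolation=cv2.INTER_CUBIC);cv2.imwrite(name,im)
def holders(d):
    hsv=cv2.cvtColor(d['color'],cv2.COLOR_BGR2HSV)
    m=cv2.inRange(hsv,(5,110,90),(18,255,255));m=cv2.morphologyEx(m,cv2.MORPH_CLOSE,np.ones((9,9)))
    out=[]
    for c in cv2.findContours(m,cv2.RETR_EXTERNAL,cv2.CHAIN_APPROX_NONE)[0]:
        if cv2.contourArea(c)<500: continue
        P=ray(d,c.reshape(-1,2)+0.0,0.008*np.ones(len(c)))[:,:2]
        r=cv2.minAreaRect(np.float32(P*1000));out.append(r);print('holder',np.round(cv2.boundingRect(c)),np.round(r[0],1),np.round(r[1],1),round(r[2],1))
    return out
E
python3 - <<'E'
from h import *
for n in('scene','top'):
    d=env.get_image(n);print(n);holders(d)
    if n=='scene':
        crop(d,250,110,390,215,5.7,'pics/stock.png');crop(d,130,200,290,370,4,'pics/hold.png')
E
```

```text
scene
holder [143 290  74  67] [523.4 338.4] [163.7 163.7] 43.5
holder [201 222  64  28] [580.9  62.6] [163.4  90.3] 31.0
holder [278 148  36  42] [ 606.1 -257. ] [185.2 102.6] 83.2
top
holder [134 182  45  40] [520.2 329.7] [157.1 159.9] 63.6
holder [217 178  36  42] [579.9  57.5] [163.6  84.6] 30.7
```

View pics/stock.png

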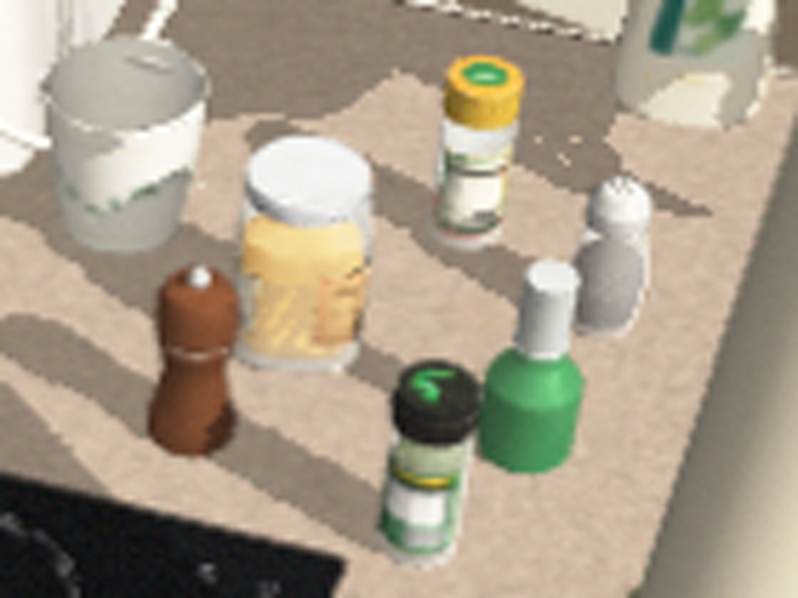

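View pics/hold.png

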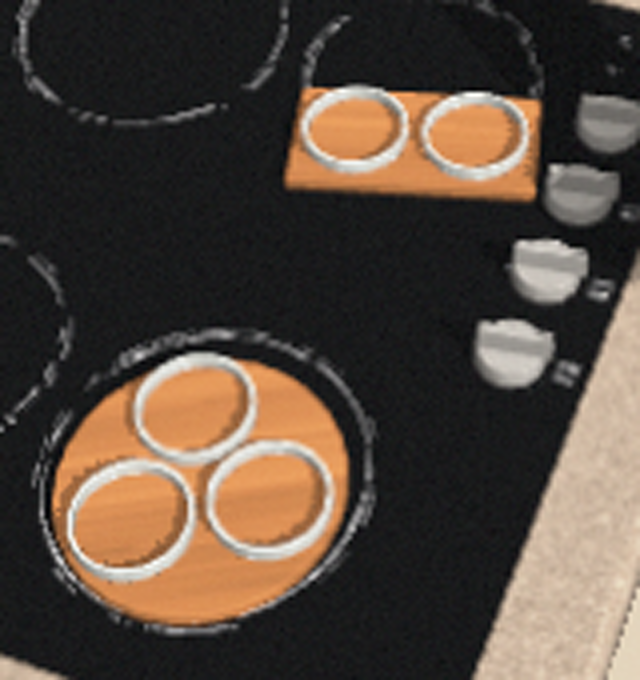

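Run:
```python
from h import *
d=env.get_image('scene');C=np.array([.0622,.709])
def nat(p,k,x,y): return (np.float64(p)+.5)/k-.5+[x,y]
T=dict(jarY=((486,75),.100,(467,247),.021),jarD=((437,383),.099,(420,561),.020),oil=((552,272),.107,(528,471),.025),salt=((620,188),.083,(606,334),.021),mill=((200,277),.098,(193,453),.0235),honey=((309,175),.104,(298,367),.0355),mug=((127,85),.089,(122,250),.035))
for n,(p,z,b,r) in T.items():
    a=ray(d,nat(p,5.7,250,110),[z])[0,:2];q=ray(d,nat(b,5.7,250,110),[-.006])[0,:2]
    u=q-C;q=q+u/np.linalg.norm(u)*r
    print(n,np.round(a*1000),np.round(q*1000),'r',round(np.linalg.norm(a),3))
P=ray(d,nat([(355,128),(474,135),(195,407),(131,519),(270,499)],4,130,200),[.015]*5)[:,:2]*1000
print(np.round(P),'ob',np.linalg.norm(P[0]-P[1]),P[:2].mean(0),'ro',P[2:].mean(0),np.linalg.norm(P[2:]-P[2:].mean(0),axis=1))
```

```text
jarY [ 551. -426.] [ 550. -433.] r 0.696
jarD [ 450. -188.] [ 449. -195.] r 0.488
oil [ 440. -285.] [ 436. -290.] r 0.525
salt [ 454. -398.] [ 450. -409.] r 0.604
mill [ 586. -192.] [ 588. -199.] r 0.617
honey [ 581. -289.] [ 583. -301.] r 0.649
mug [ 714. -321.] [ 719. -329.] r 0.783
[[617.  80.]
 [549.  40.]
 [558. 304.]
 [539. 378.]
 [484. 325.]] ob 79.11899698471261 [582.62988513  60.2699221 ] ro [527.21294142 335.35631755] [44.43398463 43.8882132  44.17789104]
```

Each ring and object position agrees between two readings: the ring spacing comes out at 79 mm against the 80 given, and the ring radius at 44 mm. I'll square the tool to the world axes and go above the dark-cap jar at about (449,-192).

Emit:
step_arm:
  increments:
    - {"wz": 0.1355, "gripper": 6.5}
    - {"wz": 0.1355}
    - {"x": -2.8, "y": -2.5}
    - {"x": -2.8, "y": -2.5}
    - {"x": -2.8, "y": -2.5}
    - {"x": -2.8, "y": -2.5}
    - {"x": -2.8, "y": -2.5}
    - {"x": -2.8, "y": -2.5}
    - {"x": -2.8, "y": -2.5}
    - {"x": -2.8, "y": -2.5}
    - {"x": -2.8, "y": -2.5}
    - {"x": -2.8, "y": -2.5}
    - {"x": -2.8, "y": -2.5}
    - {"x": -2.8, "y": -2.5}
    - {}
    - {}
  newtons: 40

```text
invalid input at $.increments[0]: expected keys x, y, z, wx, wy, wz, gripper
```

Run:
```python
from h import *
s=env.observe();print(s['position'],np.round(s['tool_rot'],3),s['grip_width'],np.round(s['q']))
d=env.get_image('top');crop(d,260,130,420,240,5,'pics/top1.png')
G=dict(jarY=(550,-430,100),jarD=(449,-192,99),oil=(438,-288,107),salt=(452,-404,84),mill=(587,-196,100))
for n,p in G.items(): print(n,np.round((proj(d,[np.array(p)/1000])[0]-[260,130]+.5)*5-.5))
print(np.round(ray(d,[(60,56),(285,58)],[.65]*2),2))
```

```text
[ 0.14713169 -0.52994002  0.40444521] [[ 0.267 -0.964 -0.   ]
 [-0.964 -0.267  0.001]
 [-0.001 -0.    -1.   ]] 0.08519139085506892 [-87.  22.  74.   0.  84. -12.]
jarY [583. 401.]
jarD [209. 486.]
oil [357. 514.]
salt [533. 536.]
mill [239. 309.]
[[ 0.54  0.48  0.65]
 [ 0.61 -0.1   0.65]]
```

View pics/top1.png

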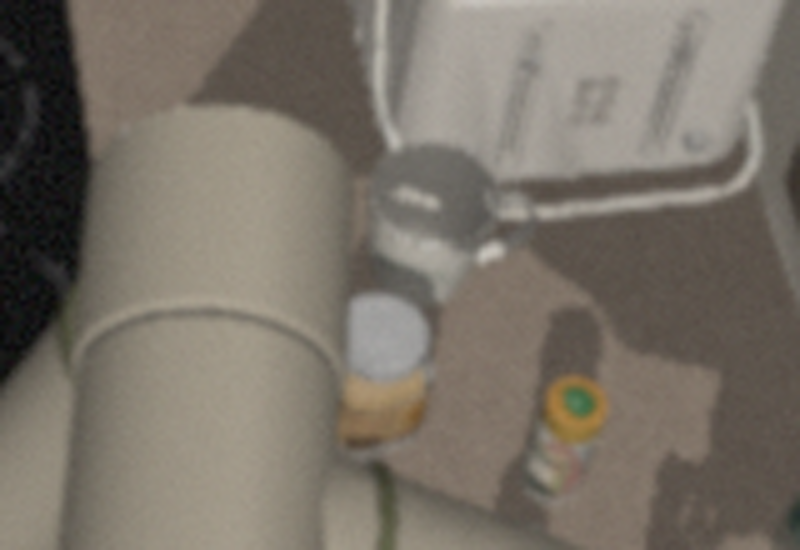

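The move was refused because a row needs every key, so the arm didn't move. In the crop the yellow cap sits at (579,400), and I predicted (583,401), so the scene measurements hold to about 3 mm.

Emit:
step_arm:
  increments:
    - {"x": 0, "y": 0, "z": 0, "wx": 0, "wy": 0, "wz": 0.1355, "gripper": 6.5}
    - {"x": 0, "y": 0, "z": 0, "wx": 0, "wy": 0, "wz": 0.1355, "gripper": 6.5}
    - {"x": -3.4, "y": -3, "z": 0, "wx": 0, "wy": 0, "wz": 0, "gripper": 6.5}
    - {"x": -3.4, "y": -3, "z": 0, "wx": 0, "wy": 0, "wz": 0, "gripper": 6.5}
    - {"x": -3.4, "y": -3, "z": 0, "wx": 0, "wy": 0, "wz": 0, "gripper": 6.5}
    - {"x": -3.4, "y": -3, "z": 0, "wx": 0, "wy": 0, "wz": 0, "gripper": 6.5}
    - {"x": -3.4, "y": -3, "z": 0, "wx": 0, "wy": 0, "wz": 0, "gripper": 6.5}
    - {"x": -3.4, "y": -3, "z": 0, "wx": 0, "wy": 0, "wz": 0, "gripper": 6.5}
    - {"x": -3.4, "y": -3, "z": 0, "wx": 0, "wy": 0, "wz": 0, "gripper": 6.5}
    - {"x": -3.4, "y": -3, "z": 0, "wx": 0, "wy": 0, "wz": 0, "gripper": 6.5}
    - {"x": -3.4, "y": -3, "z": 0, "wx": 0, "wy": 0, "wz": 0, "gripper": 6.5}
    - {"x": -3.4, "y": -3, "z": 0, "wx": 0, "wy": 0, "wz": 0, "gripper": 6.5}
    - {"x": 0, "y": 0, "z": 0, "wx": 0, "wy": 0, "wz": 0, "gripper": 6.5}
    - {"x": 0, "y": 0, "z": 0, "wx": 0, "wy": 0, "wz": 0, "gripper": 6.5}
  newtons: 40

```text
time_s: 1.7
position: [0.4475, -0.1894, 0.4046]
tool_rot: [[0.002, -1.0, -0.0], [-1.0, -0.002, -0.0], [0.0, 0.0, -1.0]]
ft_force: [-0.6, -0.5, -0.2]
grip_width: 0.0648
```

Emit:
step_arm:
  increments:
    - {"x": 0.2, "y": -0.2, "z": 3.6, "wx": 0, "wy": 0, "wz": 0, "gripper": 6.5}
    - {"x": 0, "y": 0, "z": 3.6, "wx": 0, "wy": 0, "wz": 0, "gripper": 6.5}
    - {"x": 0, "y": 0, "z": 3.6, "wx": 0, "wy": 0, "wz": 0, "gripper": 6.5}
    - {"x": 0, "y": 0, "z": 2, "wx": 0, "wy": 0, "wz": 0, "gripper": 6.5}
    - {"x": 0, "y": 0, "z": 0, "wx": 0, "wy": 0, "wz": 0, "gripper": 6.5}

```text
time_s: 2.2
position: [0.4482, -0.1929, 0.2746]
tool_rot: [[-0.002, -1.0, -0.004], [-1.0, 0.002, 0.003], [-0.003, 0.004, -1.0]]
ft_force: [0.0, 0.1, 0.3]
grip_width: 0.0649
```

Run:
```python
from h import *
a=env.get_image('top');b=env.get_image('scene')
f=lambda d,x,y:cv2.resize(d['color'][y:y+120,x:x+130],None,fx=3,fy=3,interpolation=cv2.INTER_CUBIC)
cv2.imwrite('pics/j1.png',np.hstack([f(a,270,140),f(b,260,105)]))
G=dict(oil=(438,-288,107),salt=(452,-404,84),jarD=(449,-192,99),mill=(587,-196,98))
for n,p in G.items(): print(n,np.round((proj(a,[np.array(p)/1000])[0]-[270,140]+.5)*3-.5))
```

```text
oil [184. 278.]
salt [290. 292.]
jarD [ 95. 261.]
mill [113. 156.]
```

View pics/j1.png

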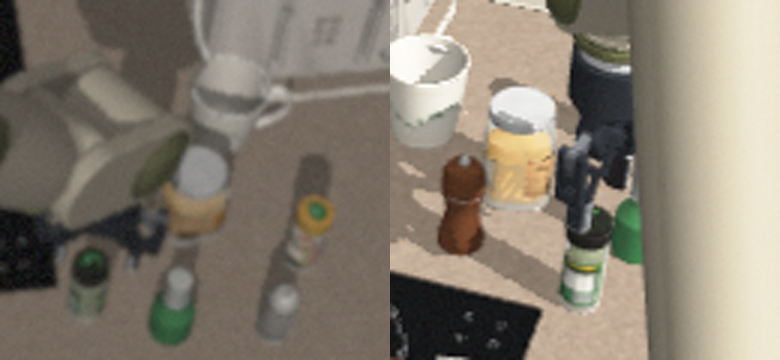

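In the top half the caps lie about 5 crop pixels (some 4 mm) left of my prediction: oil at (179,272), salt at (284,292) and jar at (91,257). So the cap-based readings are the better ones. I'll shift +4 mm in y, descend and grip.

Emit:
step_arm:
  increments:
    - {"x": -0.4, "y": -0.2, "z": 2.5, "wx": 0, "wy": 0, "wz": 0, "gripper": 6.5}
    - {"x": 0, "y": 0, "z": 2.5, "wx": 0, "wy": 0, "wz": 0, "gripper": 6.5}
    - {"x": 0, "y": 0, "z": 0, "wx": 0, "wy": 0, "wz": 0, "gripper": 6.5}
    - {"x": 0, "y": 0, "z": 0, "wx": 0, "wy": 0, "wz": 0, "gripper": 3}
    - {"x": 0, "y": 0, "z": 0, "wx": 0, "wy": 0, "wz": 0, "gripper": 3}
    - {"x": 0, "y": 0, "z": 0, "wx": 0, "wy": 0, "wz": 0, "gripper": 3}
    - {"x": 0, "y": 0, "z": 0, "wx": 0, "wy": 0, "wz": 0, "gripper": 3}
    - {"x": 0, "y": 0, "z": 0, "wx": 0, "wy": 0, "wz": 0, "gripper": 3}
  newtons: 40

```text
time_s: 3.1
position: [0.4515, -0.1882, 0.2285]
tool_rot: [[-0.0, -1.0, 0.003], [-1.0, 0.0, -0.002], [0.002, -0.003, -1.0]]
ft_force: [-0.8, 0.3, 7.1]
grip_width: 0.0404
```

Emit:
step_arm:
  increments:
    - {"x": 0, "y": 0, "z": -3, "wx": 0, "wy": 0, "wz": 0, "gripper": 3}
    - {"x": 0, "y": 0, "z": -4, "wx": 0, "wy": 0, "wz": 0, "gripper": 3}
    - {"x": 0, "y": 0, "z": -3, "wx": 0, "wy": 0, "wz": 0, "gripper": 3}
    - {"x": -4, "y": -0.6, "z": 0, "wx": 0, "wy": 0, "wz": 0, "gripper": 3}
    - {"x": -4, "y": -0.6, "z": 0, "wx": 0, "wy": 0, "wz": 0, "gripper": 3}
    - {"x": -4, "y": -0.6, "z": 0, "wx": 0, "wy": 0, "wz": 0, "gripper": 3}
    - {"x": -4, "y": -0.6, "z": 0, "wx": 0, "wy": 0, "wz": 0, "gripper": 3}
    - {"x": -4, "y": -0.6, "z": 0, "wx": 0, "wy": 0, "wz": 0, "gripper": 3}
    - {"x": -4, "y": -0.6, "z": 0, "wx": 0, "wy": 0, "wz": 0, "gripper": 3}
    - {"x": -4, "y": -0.6, "z": 0, "wx": 0, "wy": 0, "wz": 0, "gripper": 3}
    - {"x": -4, "y": -0.6, "z": 0, "wx": 0, "wy": 0, "wz": 0, "gripper": 3}
    - {"x": -4, "y": -0.6, "z": 0, "wx": 0, "wy": 0, "wz": 0, "gripper": 3}
    - {"x": -4, "y": -0.6, "z": 0, "wx": 0, "wy": 0, "wz": 0, "gripper": 3}
    - {"x": -4, "y": -0.6, "z": 0, "wx": 0, "wy": 0, "wz": 0, "gripper": 3}
    - {"x": -4, "y": -0.6, "z": 0, "wx": 0, "wy": 0, "wz": 0, "gripper": 3}
    - {"x": -4, "y": -0.6, "z": 0, "wx": 0, "wy": 0, "wz": 0, "gripper": 3}
    - {"x": -4, "y": -0.6, "z": 0, "wx": 0, "wy": 0, "wz": 0, "gripper": 3}
    - {"x": 0, "y": 0, "z": 0, "wx": 0, "wy": 0, "wz": 0, "gripper": 3}
    - {"x": 0, "y": 0, "z": 0, "wx": 0, "wy": 0, "wz": 0, "gripper": 3}

```text
time_s: 5.0
position: [0.535, 0.3724, 0.327]
tool_rot: [[0.001, -1.0, 0.0], [-1.0, -0.001, -0.0], [0.0, -0.0, -1.0]]
ft_force: [-0.8, -0.2, -0.8]
grip_width: 0.0398
```

Run:
```python
from h import *
s=env.observe();print(s['position'],s['grip_width'],np.round(s['q']))
a=env.get_image('top');b=env.get_image('scene')
f=lambda d,x,y:cv2.resize(d['color'][y:y+130,x:x+130],None,fx=3,fy=3,interpolation=cv2.INTER_CUBIC)
cv2.imwrite('pics/j2.png',np.hstack([f(a,120,120),f(b,130,240)]))
P=s['position'];p=[P[0],P[1],P[2]-.155-.076]
for d,x,y in((a,120,120),(b,130,240)): print(np.round((proj(d,[p,(.537,.376,.018)])-[x,y])*3))
```

```text
[0.53497781 0.37244654 0.32699997] 0.03980550535664533 [ 24.  35.  64.  -0.  81. 114.]
[[ 63. 190.]
 [ 74. 225.]]
[[ 91. 203.]
 [100. 266.]]
```

View pics/j2.png

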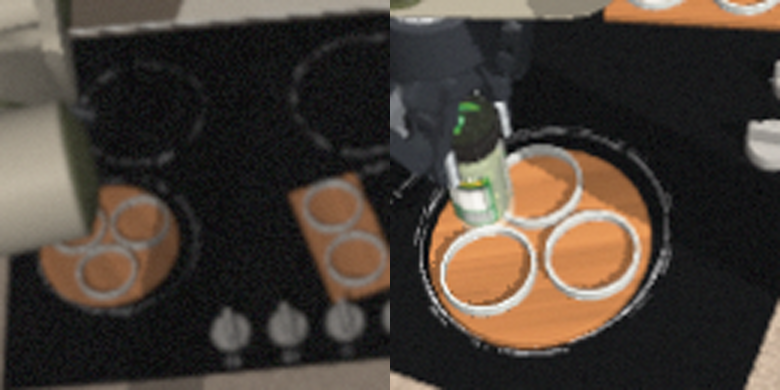

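The jar hangs upright, with its foot near (482,212) in the right half, where I predicted it. The target ring is at (487,270) there, within 4 px of my prediction. I'll lower it 84 mm and release.

Emit:
step_arm:
  increments:
    - {"x": -0.4, "y": -0.2, "z": 2, "wx": 0, "wy": 0, "wz": 0, "gripper": 3}
    - {"x": 0, "y": 0, "z": 3, "wx": 0, "wy": 0, "wz": 0, "gripper": 3}
    - {"x": 0, "y": 0, "z": 2, "wx": 0, "wy": 0, "wz": 0, "gripper": 3}
    - {"x": 0, "y": 0, "z": 1.3, "wx": 0, "wy": 0, "wz": 0, "gripper": 3}
    - {"x": 0, "y": 0, "z": 0, "wx": 0, "wy": 0, "wz": 0, "gripper": 3}
    - {"x": 0, "y": 0, "z": 0, "wx": 0, "wy": 0, "wz": 0, "gripper": 3}

```text
time_s: 5.7
position: [0.5376, 0.3755, 0.2446]
tool_rot: [[-0.001, -1.0, 0.001], [-1.0, 0.001, 0.0], [-0.0, -0.001, -1.0]]
ft_force: [0.4, 0.5, -0.9]
grip_width: 0.04
```

Emit:
step_arm:
  increments:
    - {"x": 0, "y": 0, "z": 0.2, "wx": 0, "wy": 0, "wz": 0, "gripper": 3}
    - {"x": 0, "y": 0, "z": 0, "wx": 0, "wy": 0, "wz": 0, "gripper": 3}
    - {"x": 0, "y": 0, "z": 0, "wx": 0, "wy": 0, "wz": 0, "gripper": 6}
    - {"x": 0, "y": 0, "z": 0, "wx": 0, "wy": 0, "wz": 0, "gripper": 6}
    - {"x": 0, "y": 0, "z": 0, "wx": 0, "wy": 0, "wz": 0, "gripper": 6}
    - {"x": 0, "y": 0, "z": 0, "wx": 0, "wy": 0, "wz": 0, "gripper": 6}
    - {"x": 0, "y": 0, "z": -2, "wx": 0, "wy": 0, "wz": 0, "gripper": 6}
    - {"x": 0, "y": 0, "z": -4, "wx": 0, "wy": 0, "wz": 0, "gripper": 6}
    - {"x": 0, "y": 0, "z": -4, "wx": 0, "wy": 0, "wz": 0, "gripper": 6}
    - {"x": 4, "y": 0.6, "z": 0, "wx": 0, "wy": 0, "wz": 0, "gripper": 6}
    - {"x": 4, "y": 0.6, "z": 0, "wx": 0, "wy": 0, "wz": 0, "gripper": 6}
    - {"x": 4, "y": 0.6, "z": 0, "wx": 0, "wy": 0, "wz": 0, "gripper": 6}
    - {"x": 4, "y": 0.6, "z": 0, "wx": 0, "wy": 0, "wz": 0, "gripper": 6}
    - {"x": 4, "y": 0.6, "z": 0, "wx": 0, "wy": 0, "wz": 0, "gripper": 6}
    - {"x": 4, "y": 0.6, "z": 0, "wx": 0, "wy": 0, "wz": 0, "gripper": 6}
    - {"x": 4, "y": 0.6, "z": 0, "wx": 0, "wy": 0, "wz": 0, "gripper": 6}
    - {"x": 4, "y": 0.6, "z": 0, "wx": 0, "wy": 0, "wz": 0, "gripper": 6}
    - {"x": 4, "y": 0.6, "z": 0, "wx": 0, "wy": 0, "wz": 0, "gripper": 6}
    - {"x": 4, "y": 0.6, "z": 0, "wx": 0, "wy": 0, "wz": 0, "gripper": 6}

```text
time_s: 7.6
position: [0.4767, -0.0255, 0.342]
tool_rot: [[-0.0, -1.0, 0.001], [-1.0, 0.0, -0.0], [0.0, -0.001, -1.0]]
ft_force: [0.3, -0.0, -0.7]
grip_width: 0.0599
```

Run:
```python
from h import *
s=env.observe();print(s['position'],s['grip_width'])
a=env.get_image('top');b=env.get_image('scene')
f=lambda d,x,y:cv2.resize(d['color'][y:y+130,x:x+130],None,fx=3,fy=3,interpolation=cv2.INTER_CUBIC)
cv2.imwrite('pics/j3.png',np.hstack([f(a,270,140),f(b,130,240)]))
G=dict(oil=(441,-284,107),salt=(454,-399,84),mill=(587,-192,98),jarY=(551,-427,100))
for n,p in G.items(): print(n,np.round((proj(a,[np.array(p)/1000])[0]-[270,140]+.5)*3-.5))
print(np.round((proj(b,[(.5376,.3755,.113),(.5376,.3755,.008)])-[130,240]+.5)*3-.5))
```

```text
[ 0.47668096 -0.02549217  0.34197974] 0.059859711859797875
oil [181. 275.]
salt [285. 289.]
mill [109. 156.]
jarY [317. 209.]
[[ 83. 192.]
 [103. 273.]]
```

View pics/j3.png

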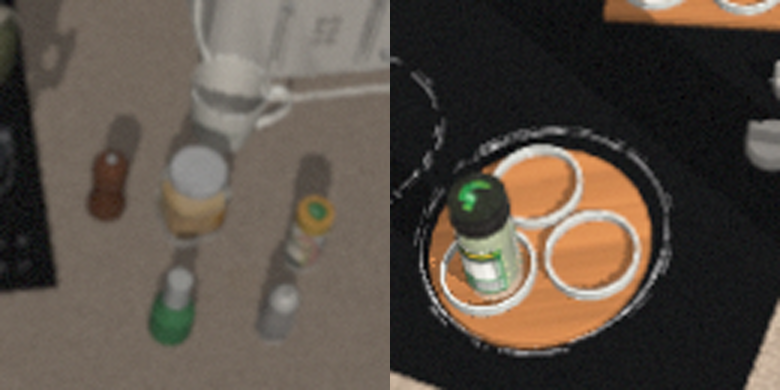

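The first jar stands in its ring, at (490,270) in the right half. In the top half the whole stock is clear: mill knob (111,158), oil cap (179,272), salt (284,291) and yellow cap (317,209), all within about 3 crop pixels of my predictions. Oil bottle next.

Emit:
step_arm:
  increments:
    - {"x": 3.7, "y": 0.5, "z": 0, "wx": 0, "wy": 0, "wz": 0, "gripper": 6}
    - {"x": 3.7, "y": 0.5, "z": 0, "wx": 0, "wy": 0, "wz": 0, "gripper": 6}
    - {"x": 3.7, "y": 0.5, "z": 0, "wx": 0, "wy": 0, "wz": 0, "gripper": 6}
    - {"x": 3.7, "y": 0.5, "z": 0, "wx": 0, "wy": 0, "wz": 0, "gripper": 6}
    - {"x": 3.7, "y": 0.5, "z": 0, "wx": 0, "wy": 0, "wz": 0, "gripper": 6}
    - {"x": 3.7, "y": 0.5, "z": 0, "wx": 0, "wy": 0, "wz": 0, "gripper": 6}
    - {"x": 3.2, "y": 0.4, "z": 0, "wx": 0, "wy": 0, "wz": 0, "gripper": 6}
    - {"x": 0, "y": 0, "z": 0, "wx": 0, "wy": 0, "wz": 0, "gripper": 6}
    - {"x": 0, "y": 0, "z": 3, "wx": 0, "wy": 0, "wz": 0, "gripper": 6}
    - {"x": 0, "y": 0, "z": 3, "wx": 0, "wy": 0, "wz": 0, "gripper": 6}
    - {"x": 0, "y": 0, "z": 2.5, "wx": 0, "wy": 0, "wz": 0, "gripper": 6}
    - {"x": 0, "y": 0, "z": 1.6, "wx": 0, "wy": 0, "wz": 0, "gripper": 6}
    - {"x": 0, "y": 0, "z": 0, "wx": 0, "wy": 0, "wz": 0, "gripper": 6}
    - {"x": 0, "y": 0, "z": 0, "wx": 0, "wy": 0, "wz": 0, "gripper": 1.5}
    - {"x": 0, "y": 0, "z": 0, "wx": 0, "wy": 0, "wz": 0, "gripper": 1.5}
    - {"x": 0, "y": 0, "z": 0, "wx": 0, "wy": 0, "wz": 0, "gripper": 1.5}
    - {"x": 0, "y": 0, "z": 0, "wx": 0, "wy": 0, "wz": 0, "gripper": 1.5}
    - {"x": 0, "y": 0, "z": 0, "wx": 0, "wy": 0, "wz": 0, "gripper": 1.5}
    - {"x": 0, "y": 0, "z": 0, "wx": 0, "wy": 0, "wz": 0, "gripper": 1.5}

```text
time_s: 9.6
position: [0.4434, -0.2781, 0.242]
tool_rot: [[-0.0, -1.0, 0.002], [-1.0, 0.0, -0.002], [0.002, -0.002, -1.0]]
ft_force: [-0.3, 0.3, 7.0]
grip_width: 0.0261
```

Emit:
step_arm:
  increments:
    - {"x": 0, "y": 0, "z": -3, "wx": 0, "wy": 0, "wz": 0, "gripper": 1.5}
    - {"x": 0, "y": 0, "z": -4, "wx": 0, "wy": 0, "wz": 0, "gripper": 1.5}
    - {"x": 0, "y": 0, "z": -3, "wx": 0, "wy": 0, "wz": 0, "gripper": 1.5}
    - {"x": -4, "y": -0.8, "z": 0, "wx": 0, "wy": 0, "wz": 0, "gripper": 1.5}
    - {"x": -4, "y": -0.8, "z": 0, "wx": 0, "wy": 0, "wz": 0, "gripper": 1.5}
    - {"x": -4, "y": -0.8, "z": 0, "wx": 0, "wy": 0, "wz": 0, "gripper": 1.5}
    - {"x": -4, "y": -0.8, "z": 0, "wx": 0, "wy": 0, "wz": 0, "gripper": 1.5}
    - {"x": -4, "y": -0.8, "z": 0, "wx": 0, "wy": 0, "wz": 0, "gripper": 1.5}
    - {"x": -4, "y": -0.8, "z": 0, "wx": 0, "wy": 0, "wz": 0, "gripper": 1.5}
    - {"x": -4, "y": -0.8, "z": 0, "wx": 0, "wy": 0, "wz": 0, "gripper": 1.5}
    - {"x": -4, "y": -0.8, "z": 0, "wx": 0, "wy": 0, "wz": 0, "gripper": 1.5}
    - {"x": -4, "y": -0.8, "z": 0, "wx": 0, "wy": 0, "wz": 0, "gripper": 1.5}
    - {"x": -4, "y": -0.8, "z": 0, "wx": 0, "wy": 0, "wz": 0, "gripper": 1.5}
    - {"x": -4, "y": -0.8, "z": 0, "wx": 0, "wy": 0, "wz": 0, "gripper": 1.5}
    - {"x": -4, "y": -0.8, "z": 0, "wx": 0, "wy": 0, "wz": 0, "gripper": 1.5}
    - {"x": -4, "y": -0.8, "z": 0, "wx": 0, "wy": 0, "wz": 0, "gripper": 1.5}
    - {"x": -4, "y": -0.8, "z": 0, "wx": 0, "wy": 0, "wz": 0, "gripper": 1.5}
    - {"x": -2, "y": -0.1, "z": 0, "wx": 0, "wy": 0, "wz": 0, "gripper": 1.5}
    - {"x": 0, "y": 0, "z": 0, "wx": 0, "wy": 0, "wz": 0, "gripper": 1.5}

```text
time_s: 11.5
position: [0.5557, 0.3044, 0.3402]
tool_rot: [[0.003, -1.0, -0.001], [-1.0, -0.003, 0.0], [-0.0, 0.001, -1.0]]
ft_force: [-0.6, -0.8, -1.5]
grip_width: 0.0258
```

Run:
```python
from h import *
s=env.observe();print(s['position'],s['grip_width'])
a=env.get_image('top');b=env.get_image('scene')
f=lambda d,x,y:cv2.resize(d['color'][y:y+130,x:x+130],None,fx=3,fy=3,interpolation=cv2.INTER_CUBIC)
cv2.imwrite('pics/j4.png',np.hstack([f(a,120,120),f(b,130,240)]))
P=s['position'];p=[P[0],P[1],P[2]-.248]
for d,x,y in((a,120,120),(b,130,240)): print(np.round((proj(d,[p,(.556,.303,.018)])-[x,y]+.5)*3-.5))
```

```text
[0.55571891 0.30441385 0.34019124] 0.02581694760698044
[[126. 185.]
 [138. 221.]]
[[137. 127.]
 [149. 184.]]
```

View pics/j4.png

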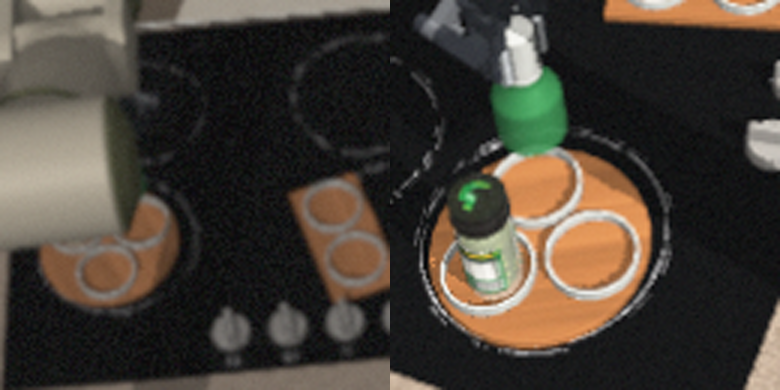

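The bottle hangs upright over the far ring (537,187), with its foot at about (532,133) against a predicted (527,127), so about 3 mm out. I'll lower and release it, then start back.

Emit:
step_arm:
  increments:
    - {"x": 0, "y": 0, "z": 2, "wx": 0, "wy": 0, "wz": 0, "gripper": 1.5}
    - {"x": 0, "y": 0, "z": 3, "wx": 0, "wy": 0, "wz": 0, "gripper": 1.5}
    - {"x": 0, "y": 0, "z": 2, "wx": 0, "wy": 0, "wz": 0, "gripper": 1.5}
    - {"x": 0, "y": 0, "z": 1.3, "wx": 0, "wy": 0, "wz": 0, "gripper": 1.5}
    - {"x": 0, "y": 0, "z": 0.1, "wx": 0, "wy": 0, "wz": 0, "gripper": 1.5}
    - {"x": 0, "y": 0, "z": 0, "wx": 0, "wy": 0, "wz": 0, "gripper": 1.5}
    - {"x": 0, "y": 0, "z": 0, "wx": 0, "wy": 0, "wz": 0, "gripper": 4.5}
    - {"x": 0, "y": 0, "z": 0, "wx": 0, "wy": 0, "wz": 0, "gripper": 4.5}
    - {"x": 0, "y": 0, "z": 0, "wx": 0, "wy": 0, "wz": 0, "gripper": 4.5}
    - {"x": 0, "y": 0, "z": 0, "wx": 0, "wy": 0, "wz": 0, "gripper": 4.5}
    - {"x": 0, "y": 0, "z": -2, "wx": 0, "wy": 0, "wz": 0, "gripper": 4.5}
    - {"x": 0, "y": 0, "z": -4, "wx": 0, "wy": 0, "wz": 0, "gripper": 4.5}
    - {"x": 0, "y": 0, "z": -4, "wx": 0, "wy": 0, "wz": 0, "gripper": 4.5}
    - {"x": 4, "y": 0.6, "z": 0, "wx": 0, "wy": 0, "wz": 0, "gripper": 6.5}
    - {"x": 4, "y": 0.6, "z": 0, "wx": 0, "wy": 0, "wz": 0, "gripper": 6.5}
    - {"x": 4, "y": 0.6, "z": 0, "wx": 0, "wy": 0, "wz": 0, "gripper": 6.5}
    - {"x": 4, "y": 0.6, "z": 0, "wx": 0, "wy": 0, "wz": 0, "gripper": 6.5}
    - {"x": 4, "y": 0.6, "z": 0, "wx": 0, "wy": 0, "wz": 0, "gripper": 6.5}
    - {"x": 4, "y": 0.6, "z": 0, "wx": 0, "wy": 0, "wz": 0, "gripper": 6.5}
    - {"x": 4, "y": 0.6, "z": 0, "wx": 0, "wy": 0, "wz": 0, "gripper": 6.5}

```text
time_s: 13.6
position: [0.5136, 0.0206, 0.357]
tool_rot: [[0.0, -1.0, 0.0], [-1.0, -0.0, -0.0], [0.0, -0.0, -1.0]]
ft_force: [0.4, 0.2, -0.1]
grip_width: 0.065
```

Emit:
step_arm:
  increments:
    - {"x": 4, "y": 0.6, "z": 0, "wx": 0, "wy": 0, "wz": 0, "gripper": 6.5}
    - {"x": 4, "y": 0.6, "z": 0, "wx": 0, "wy": 0, "wz": 0, "gripper": 6.5}
    - {"x": 4, "y": 0.6, "z": 0, "wx": 0, "wy": 0, "wz": 0, "gripper": 6.5}
    - {"x": 4, "y": 0.6, "z": 0, "wx": 0, "wy": 0, "wz": 0, "gripper": 6.5}
    - {"x": 4, "y": 0.6, "z": 0, "wx": 0, "wy": 0, "wz": 0, "gripper": 6.5}
    - {"x": 4, "y": 0.6, "z": 0, "wx": 0, "wy": 0, "wz": 0, "gripper": 6.5}
    - {"x": 4, "y": 0.6, "z": 0, "wx": 0, "wy": 0, "wz": 0, "gripper": 6.5}
    - {"x": 4, "y": 0.6, "z": 0, "wx": 0, "wy": 0, "wz": 0, "gripper": 6.5}
    - {"x": 4, "y": 0.6, "z": 0, "wx": 0, "wy": 0, "wz": 0, "gripper": 6.5}
    - {"x": 4, "y": 0.6, "z": 0, "wx": 0, "wy": 0, "wz": 0, "gripper": 6.5}
    - {"x": 2, "y": 0, "z": 0, "wx": 0, "wy": 0, "wz": 0, "gripper": 6.5}
    - {"x": 0, "y": 0, "z": 0, "wx": 0, "wy": 0, "wz": 0, "gripper": 6.5}
    - {"x": 0, "y": 0, "z": 0, "wx": 0, "wy": 0, "wz": 0, "gripper": 6.5}

```text
time_s: 14.9
position: [0.4541, -0.3977, 0.3565]
tool_rot: [[-0.0, -1.0, -0.0], [-1.0, 0.0, 0.001], [-0.001, 0.0, -1.0]]
ft_force: [0.4, -0.2, -0.4]
grip_width: 0.0649
```

Run:
```python
from h import *
s=env.observe();print(s['position'],s['grip_width'])
a=env.get_image('top');b=env.get_image('scene')
f=lambda d,x,y:cv2.resize(d['color'][y:y+130,x:x+130],None,fx=3,fy=3,interpolation=cv2.INTER_CUBIC)
cv2.imwrite('pics/j5.png',np.hstack([f(a,270,140),f(b,130,240)]))
```

```text
[ 0.45409354 -0.39768979  0.35653972] 0.06488597280233932
```

View pics/j5.png

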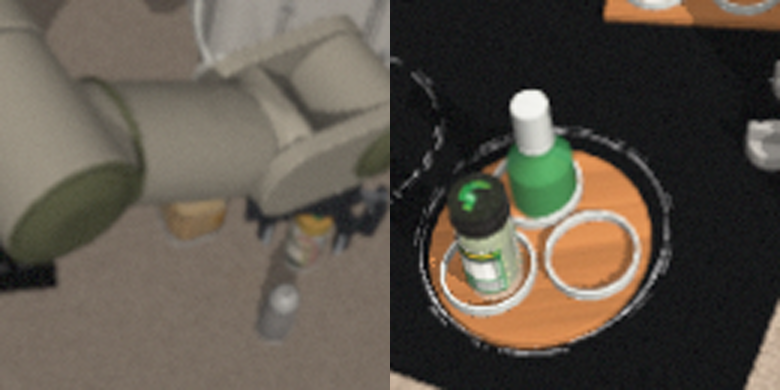

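The bottle stands in its ring at (543,190), and the salt shaker, at (282,300) in the left half, hasn't been touched. I'll descend and grip it.

Emit:
step_arm:
  increments:
    - {"x": 0, "y": 0, "z": 3, "wx": 0, "wy": 0, "wz": 0, "gripper": 6.5}
    - {"x": 0, "y": 0, "z": 4, "wx": 0, "wy": 0, "wz": 0, "gripper": 6.5}
    - {"x": 0, "y": 0, "z": 3.5, "wx": 0, "wy": 0, "wz": 0, "gripper": 6.5}
    - {"x": 0, "y": 0, "z": 2.5, "wx": 0, "wy": 0, "wz": 0, "gripper": 6.5}
    - {"x": 0, "y": 0, "z": 1.5, "wx": 0, "wy": 0, "wz": 0, "gripper": 6.5}
    - {"x": 0, "y": 0, "z": 0, "wx": 0, "wy": 0, "wz": 0, "gripper": 6.5}
    - {"x": 0, "y": 0, "z": 0, "wx": 0, "wy": 0, "wz": 0, "gripper": 3}
    - {"x": 0, "y": 0, "z": 0, "wx": 0, "wy": 0, "wz": 0, "gripper": 3}
    - {"x": 0, "y": 0, "z": 0, "wx": 0, "wy": 0, "wz": 0, "gripper": 3}
    - {"x": 0, "y": 0, "z": 0, "wx": 0, "wy": 0, "wz": 0, "gripper": 3}
    - {"x": 0, "y": 0, "z": 0, "wx": 0, "wy": 0, "wz": 0, "gripper": 3}
    - {"x": 0, "y": 0, "z": 0, "wx": 0, "wy": 0, "wz": 0, "gripper": 3}

```text
time_s: 16.2
position: [0.4543, -0.398, 0.2134]
tool_rot: [[-0.0, -1.0, 0.002], [-1.0, 0.0, -0.002], [0.002, -0.002, -1.0]]
ft_force: [0.0, 1.0, 7.1]
grip_width: 0.0347
```

Emit:
step_arm:
  increments:
    - {"x": 0, "y": 0, "z": -3, "wx": 0, "wy": 0, "wz": 0, "gripper": 3}
    - {"x": 0, "y": 0, "z": -4, "wx": 0, "wy": 0, "wz": 0, "gripper": 3}
    - {"x": 0, "y": 0, "z": -3, "wx": 0, "wy": 0, "wz": 0, "gripper": 3}
    - {"x": -4, "y": 0, "z": 0, "wx": 0, "wy": 0, "wz": 0, "gripper": 3}
    - {"x": -4, "y": -0.2, "z": 0, "wx": 0, "wy": 0, "wz": 0, "gripper": 3}
    - {"x": -4, "y": -0.2, "z": 0, "wx": 0, "wy": 0, "wz": 0, "gripper": 3}
    - {"x": -4, "y": -0.2, "z": 0, "wx": 0, "wy": 0, "wz": 0, "gripper": 3}
    - {"x": -4, "y": -0.2, "z": 0, "wx": 0, "wy": 0, "wz": 0, "gripper": 3}
    - {"x": -4, "y": -0.2, "z": 0, "wx": 0, "wy": 0, "wz": 0, "gripper": 3}
    - {"x": -4, "y": -0.2, "z": 0, "wx": 0, "wy": 0, "wz": 0, "gripper": 3}
    - {"x": -4, "y": -0.2, "z": 0, "wx": 0, "wy": 0, "wz": 0, "gripper": 3}
    - {"x": -4, "y": -0.2, "z": 0, "wx": 0, "wy": 0, "wz": 0, "gripper": 3}
    - {"x": -4, "y": -0.2, "z": 0, "wx": 0, "wy": 0, "wz": 0, "gripper": 3}
    - {"x": -4, "y": -0.2, "z": 0, "wx": 0, "wy": 0, "wz": 0, "gripper": 3}
    - {"x": -4, "y": -0.2, "z": 0, "wx": 0, "wy": 0, "wz": 0, "gripper": 3}
    - {"x": -4, "y": -0.2, "z": 0, "wx": 0, "wy": 0, "wz": 0, "gripper": 3}
    - {"x": -4, "y": -0.2, "z": 0, "wx": 0, "wy": 0, "wz": 0, "gripper": 3}
    - {"x": -4, "y": -0.1, "z": 0, "wx": 0, "wy": 0, "wz": 0, "gripper": 3}
    - {"x": -4, "y": -0.1, "z": 0, "wx": 0, "wy": 0, "wz": 0, "gripper": 3}

```text
time_s: 18.1
position: [0.4819, 0.2437, 0.3122]
tool_rot: [[-0.0, -1.0, 0.001], [-1.0, 0.0, 0.0], [-0.0, -0.001, -1.0]]
ft_force: [0.9, 0.1, -1.2]
grip_width: 0.0341
```

Emit:
step_arm:
  increments:
    - {"x": -4, "y": 0, "z": 0, "wx": 0, "wy": 0, "wz": 0, "gripper": 3}
    - {"x": -4, "y": 0, "z": 0, "wx": 0, "wy": 0, "wz": 0, "gripper": 3}
    - {"x": 0, "y": 0, "z": 0, "wx": 0, "wy": 0, "wz": 0, "gripper": 3}
    - {"x": 0, "y": 0, "z": 0, "wx": 0, "wy": 0, "wz": 0, "gripper": 3}

```text
time_s: 18.5
position: [0.4819, 0.3225, 0.3118]
tool_rot: [[0.001, -1.0, 0.0], [-1.0, -0.001, -0.0], [0.0, -0.0, -1.0]]
ft_force: [0.0, -0.6, -1.8]
grip_width: 0.0344
```

Run:
```python
from h import *
s=env.observe();print(s['position'],s['grip_width'])
a=env.get_image('top');b=env.get_image('scene')
f=lambda d,x,y:cv2.resize(d['color'][y:y+130,x:x+130],None,fx=3,fy=3,interpolation=cv2.INTER_CUBIC)
cv2.imwrite('pics/j6.png',np.hstack([f(a,120,120),f(b,130,240)]))
P=s['position'];p=[P[0],P[1],P[2]-.2194]
for d,x,y in((a,120,120),(b,130,240)): print(np.round((proj(d,[p,(.482,.323,.018)])-[x,y]+.5)*3-.5))
```

```text
[0.48187119 0.322516   0.31177728] 0.0344216098770086
[[ 93. 236.]
 [105. 271.]]
[[198. 194.]
 [206. 252.]]
```

View pics/j6.png

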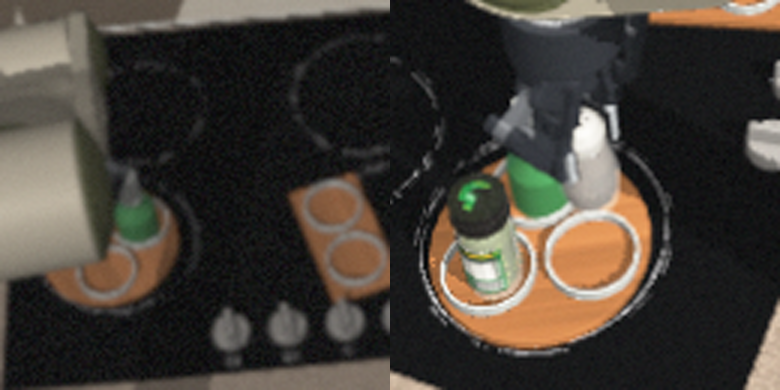

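The shaker is held upright over the last ring at (592,255), with its foot at about (591,198) against a predicted (588,194). I'll lower and release it, then head for the mill.

Emit:
step_arm:
  increments:
    - {"x": 0, "y": 0, "z": 2, "wx": 0, "wy": 0, "wz": 0, "gripper": 3}
    - {"x": 0, "y": 0, "z": 3, "wx": 0, "wy": 0, "wz": 0, "gripper": 3}
    - {"x": 0, "y": 0, "z": 2, "wx": 0, "wy": 0, "wz": 0, "gripper": 3}
    - {"x": 0, "y": 0, "z": 1.3, "wx": 0, "wy": 0, "wz": 0, "gripper": 3}
    - {"x": 0, "y": 0, "z": 0.2, "wx": 0, "wy": 0, "wz": 0, "gripper": 3}
    - {"x": 0, "y": 0, "z": 0, "wx": 0, "wy": 0, "wz": 0, "gripper": 3}
    - {"x": 0, "y": 0, "z": 0, "wx": 0, "wy": 0, "wz": 0, "gripper": 6}
    - {"x": 0, "y": 0, "z": 0, "wx": 0, "wy": 0, "wz": 0, "gripper": 6}
    - {"x": 0, "y": 0, "z": 0, "wx": 0, "wy": 0, "wz": 0, "gripper": 6}
    - {"x": 0, "y": 0, "z": 0, "wx": 0, "wy": 0, "wz": 0, "gripper": 6}
    - {"x": 0, "y": 0, "z": -3, "wx": 0, "wy": 0, "wz": 0, "gripper": 6}
    - {"x": 0, "y": 0, "z": -4, "wx": 0, "wy": 0, "wz": 0, "gripper": 6}
    - {"x": 0, "y": 0, "z": -4, "wx": 0, "wy": 0, "wz": 0, "gripper": 6}
    - {"x": 4, "y": 0, "z": 0, "wx": 0, "wy": 0, "wz": 0, "gripper": 6.5}
    - {"x": 4, "y": -1, "z": 0, "wx": 0, "wy": 0, "wz": 0, "gripper": 6.5}
    - {"x": 4, "y": -1, "z": 0, "wx": 0, "wy": 0, "wz": 0, "gripper": 6.5}
    - {"x": 4, "y": -1, "z": 0, "wx": 0, "wy": 0, "wz": 0, "gripper": 6.5}
    - {"x": 4, "y": -1, "z": 0, "wx": 0, "wy": 0, "wz": 0, "gripper": 6.5}
    - {"x": 4, "y": -1, "z": 0, "wx": 0, "wy": 0, "wz": 0, "gripper": 6.5}
    - {"x": 4, "y": -1, "z": 0, "wx": 0, "wy": 0, "wz": 0, "gripper": 6.5}

```text
time_s: 20.6
position: [0.5424, 0.0404, 0.3369]
tool_rot: [[-0.0, -1.0, 0.0], [-1.0, 0.0, 0.0], [-0.0, -0.0, -1.0]]
ft_force: [1.3, 0.1, 0.3]
grip_width: 0.0645
```

Emit:
step_arm:
  increments:
    - {"x": 4, "y": -0.8, "z": 0, "wx": 0, "wy": 0, "wz": 0, "gripper": 6.2}
    - {"x": 4, "y": -0.8, "z": 0, "wx": 0, "wy": 0, "wz": 0, "gripper": 6.2}
    - {"x": 4, "y": -0.8, "z": 0, "wx": 0, "wy": 0, "wz": 0, "gripper": 6.2}
    - {"x": 4, "y": -0.8, "z": 0, "wx": 0, "wy": 0, "wz": 0, "gripper": 6.2}
    - {"x": 4, "y": -0.8, "z": 0, "wx": 0, "wy": 0, "wz": 0, "gripper": 6.2}
    - {"x": 3, "y": -0.5, "z": 0, "wx": 0, "wy": 0, "wz": 0, "gripper": 6.2}
    - {"x": 0, "y": 0, "z": 0, "wx": 0, "wy": 0, "wz": 0, "gripper": 6.2}
    - {"x": 0, "y": 0, "z": 3, "wx": 0, "wy": 0, "wz": 0, "gripper": 6.2}
    - {"x": 0, "y": 0, "z": 1, "wx": 0, "wy": 0, "wz": 0, "gripper": 6.2}
    - {"x": 0, "y": 0, "z": 0, "wx": 0, "wy": 0, "wz": 0, "gripper": 6.2}

```text
time_s: 21.6
position: [0.587, -0.1873, 0.2953]
tool_rot: [[0.0, -1.0, -0.003], [-1.0, -0.0, 0.002], [-0.002, 0.003, -1.0]]
ft_force: [0.1, -0.3, -0.6]
grip_width: 0.0618
```

Run:
```python
from h import *
s=env.observe();print(s['position'],s['grip_width'])
b=env.get_image('scene')
f=lambda d,x,y:cv2.resize(d['color'][y:y+130,x:x+130],None,fx=3,fy=3,interpolation=cv2.INTER_CUBIC)
cv2.imwrite('pics/j7.png',np.hstack([f(b,240,95),f(b,130,240)]))
```

```text
[ 0.58702848 -0.187278    0.29534704] 0.061845695510224195
```

View pics/j7.png

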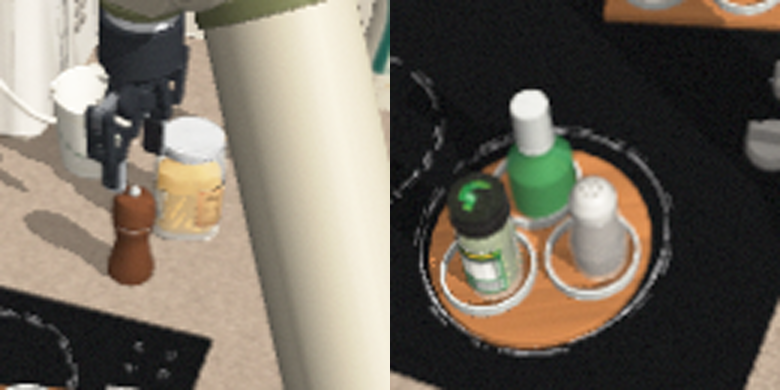

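All three things stand in the round holder's rings, and the jaws are above the mill (knob at (135,190)). I'll shift 4 mm, descend and grip.

Emit:
step_arm:
  increments:
    - {"x": 0.4, "y": 0, "z": 1.7, "wx": 0, "wy": 0, "wz": 0, "gripper": 6.2}
    - {"x": 0, "y": 0, "z": 3, "wx": 0, "wy": 0, "wz": 0, "gripper": 6.2}
    - {"x": 0, "y": 0, "z": 2, "wx": 0, "wy": 0, "wz": 0, "gripper": 6.2}
    - {"x": 0, "y": 0, "z": 0, "wx": 0, "wy": 0, "wz": 0, "gripper": 6.2}
    - {"x": 0, "y": 0, "z": 0, "wx": 0, "wy": 0, "wz": 0, "gripper": 3}
    - {"x": 0, "y": 0, "z": 0, "wx": 0, "wy": 0, "wz": 0, "gripper": 3}
    - {"x": 0, "y": 0, "z": 0, "wx": 0, "wy": 0, "wz": 0, "gripper": 3}
    - {"x": 0, "y": 0, "z": 0, "wx": 0, "wy": 0, "wz": 0, "gripper": 3}
    - {"x": 0, "y": 0, "z": 0, "wx": 0, "wy": 0, "wz": 0, "gripper": 3}

```text
time_s: 22.55
position: [0.5875, -0.1922, 0.2318]
tool_rot: [[-0.0, -1.0, 0.003], [-1.0, 0.0, -0.002], [0.002, -0.003, -1.0]]
ft_force: [-0.1, 1.0, 7.2]
grip_width: 0.0414
```

Emit:
step_arm:
  increments:
    - {"x": 0, "y": 0, "z": -3, "wx": 0, "wy": 0, "wz": 0, "gripper": 3}
    - {"x": 0, "y": 0, "z": -4, "wx": 0, "wy": 0, "wz": 0, "gripper": 3}
    - {"x": 0, "y": 0, "z": -3, "wx": 0, "wy": 0, "wz": 0, "gripper": 3}
    - {"x": -3.9, "y": -0.4, "z": 0, "wx": 0, "wy": 0, "wz": 0, "gripper": 3}
    - {"x": -3.9, "y": -0.4, "z": 0, "wx": 0, "wy": 0, "wz": 0, "gripper": 3}
    - {"x": -3.9, "y": -0.4, "z": 0, "wx": 0, "wy": 0, "wz": 0, "gripper": 3}
    - {"x": -3.9, "y": -0.4, "z": 0, "wx": 0, "wy": 0, "wz": 0, "gripper": 3}
    - {"x": -3.9, "y": -0.4, "z": 0, "wx": 0, "wy": 0, "wz": 0, "gripper": 3}
    - {"x": -3.9, "y": -0.5, "z": 0, "wx": 0, "wy": 0, "wz": 0, "gripper": 3}
    - {"x": -3.9, "y": -0.5, "z": 0, "wx": 0, "wy": 0, "wz": 0, "gripper": 3}
    - {"x": 0, "y": 0, "z": 0, "wx": 0, "wy": 0, "wz": 0, "gripper": 3}
    - {"x": 0, "y": 0, "z": 0, "wx": 0, "wy": 0, "wz": 0, "gripper": 3}

```text
time_s: 23.75
position: [0.6171, 0.0817, 0.33]
tool_rot: [[0.002, -1.0, 0.0], [-1.0, -0.002, -0.0], [0.0, -0.0, -1.0]]
ft_force: [0.4, -0.5, -1.6]
grip_width: 0.0412
```

Run:
```python
from h import *
s=env.observe();print(s['position'],s['grip_width'])
a=env.get_image('top');b=env.get_image('scene')
f=lambda d,x,y:cv2.resize(d['color'][y:y+130,x:x+130],None,fx=3,fy=3,interpolation=cv2.INTER_CUBIC)
cv2.imwrite('pics/j8.png',np.hstack([f(a,270,120),f(b,180,150)]))
P=s['position'];p=[P[0],P[1],P[2]-.2378]
print(np.round((proj(b,[p,(.617,.079,.018)])-[180,150]+.5)*3-.5))
print('jarY',np.round((proj(a,[(.551,-.427,.1)])-[270,120]+.5)*3-.5))
```

```text
[0.61706986 0.08171973 0.33002291] 0.04118907825881367
[[110. 185.]
 [117. 243.]]
jarY [[317. 269.]]
```

View pics/j8.png

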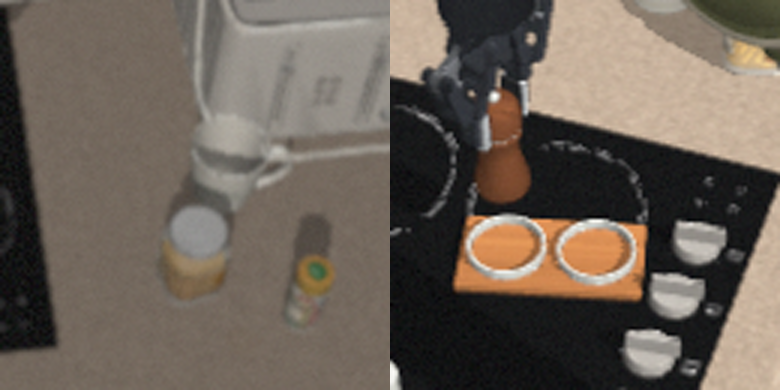

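The mill is upright, its foot at about (503,188) where I predicted (500,185), with the ring at (507,246). The honey jar and mug are still in place, and the yellow cap is at (317,269), exactly as predicted. I'll lower, release and go for the last jar.

Emit:
step_arm:
  increments:
    - {"x": 0.2, "y": 0, "z": 2, "wx": 0, "wy": 0, "wz": 0, "gripper": 3}
    - {"x": 0, "y": 0, "z": 3, "wx": 0, "wy": 0, "wz": 0, "gripper": 3}
    - {"x": 0, "y": 0, "z": 2, "wx": 0, "wy": 0, "wz": 0, "gripper": 3}
    - {"x": 0, "y": 0, "z": 1.3, "wx": 0, "wy": 0, "wz": 0, "gripper": 3}
    - {"x": 0, "y": 0, "z": 0.2, "wx": 0, "wy": 0, "wz": 0, "gripper": 3}
    - {"x": 0, "y": 0, "z": 0, "wx": 0, "wy": 0, "wz": 0, "gripper": 3}
    - {"x": 0, "y": 0, "z": 0, "wx": 0, "wy": 0, "wz": 0, "gripper": 6.5}
    - {"x": 0, "y": 0, "z": 0, "wx": 0, "wy": 0, "wz": 0, "gripper": 6.5}
    - {"x": 0, "y": 0, "z": 0, "wx": 0, "wy": 0, "wz": 0, "gripper": 6.5}
    - {"x": 0, "y": 0, "z": 0, "wx": 0, "wy": 0, "wz": 0, "gripper": 6.5}
    - {"x": 0, "y": 0, "z": -3, "wx": 0, "wy": 0, "wz": 0, "gripper": 6.5}
    - {"x": 0, "y": 0, "z": -4, "wx": 0, "wy": 0, "wz": 0, "gripper": 6.5}
    - {"x": 0, "y": 0, "z": -4, "wx": 0, "wy": 0, "wz": 0, "gripper": 6.5}
    - {"x": 4, "y": 1, "z": 0, "wx": 0, "wy": 0, "wz": 0, "gripper": 6.5}
    - {"x": 4, "y": 1, "z": 0, "wx": 0, "wy": 0, "wz": 0, "gripper": 6.5}
    - {"x": 4, "y": 1, "z": 0, "wx": 0, "wy": 0, "wz": 0, "gripper": 6.5}
    - {"x": 4, "y": 1, "z": 0, "wx": 0, "wy": 0, "wz": 0, "gripper": 6.5}

```text
time_s: 25.55
position: [0.5766, -0.0823, 0.3549]
tool_rot: [[0.0, -1.0, 0.0], [-1.0, -0.0, -0.0], [0.0, -0.0, -1.0]]
ft_force: [0.5, -0.4, -0.5]
grip_width: 0.0647
```

Emit:
step_arm:
  increments:
    - {"x": 4, "y": 0.3, "z": 0, "wx": 0, "wy": 0, "wz": 0, "gripper": 6.5}
    - {"x": 4, "y": 0.3, "z": 0, "wx": 0, "wy": 0, "wz": 0, "gripper": 6.5}
    - {"x": 4, "y": 0.3, "z": 0, "wx": 0, "wy": 0, "wz": 0, "gripper": 6.5}
    - {"x": 4, "y": 0.3, "z": 0, "wx": 0, "wy": 0, "wz": 0, "gripper": 6.5}
    - {"x": 4, "y": 0.3, "z": 0, "wx": 0, "wy": 0, "wz": 0, "gripper": 6.5}
    - {"x": 4, "y": 0.3, "z": 0, "wx": 0, "wy": 0, "wz": 0, "gripper": 6.5}
    - {"x": 4, "y": 0.3, "z": 0, "wx": 0, "wy": 0, "wz": 0, "gripper": 6.5}
    - {"x": 4, "y": 0.3, "z": 0, "wx": 0, "wy": 0, "wz": 0, "gripper": 6.5}
    - {"x": 2.5, "y": 0.2, "z": 0, "wx": 0, "wy": 0, "wz": 0, "gripper": 6.5}
    - {"x": 0, "y": 0, "z": 0, "wx": 0, "wy": 0, "wz": 0, "gripper": 6.5}
    - {"x": 0, "y": 0, "z": 0, "wx": 0, "wy": 0, "wz": 0, "gripper": 6.5}

```text
time_s: 26.65
position: [0.5511, -0.426, 0.3543]
tool_rot: [[-0.001, -1.0, -0.0], [-1.0, 0.001, 0.001], [-0.001, 0.0, -1.0]]
ft_force: [-0.2, -0.4, -0.1]
grip_width: 0.0652
```

Emit:
step_arm:
  increments:
    - {"x": 0.1, "y": 0, "z": 3, "wx": 0, "wy": 0, "wz": 0, "gripper": 6.5}
    - {"x": 0, "y": 0, "z": 4, "wx": 0, "wy": 0, "wz": 0, "gripper": 6.5}
    - {"x": 0, "y": 0, "z": 3.4, "wx": 0, "wy": 0, "wz": 0, "gripper": 6.5}
    - {"x": 0, "y": 0, "z": 2.4, "wx": 0, "wy": 0, "wz": 0, "gripper": 6.5}
    - {"x": 0, "y": 0, "z": 0, "wx": 0, "wy": 0, "wz": 0, "gripper": 6.5}
    - {"x": 0, "y": 0, "z": 0, "wx": 0, "wy": 0, "wz": 0, "gripper": 3}
    - {"x": 0, "y": 0, "z": 0, "wx": 0, "wy": 0, "wz": 0, "gripper": 3}
    - {"x": 0, "y": 0, "z": 0, "wx": 0, "wy": 0, "wz": 0, "gripper": 3}
    - {"x": 0, "y": 0, "z": 0, "wx": 0, "wy": 0, "wz": 0, "gripper": 3}
    - {"x": 0, "y": 0, "z": 0, "wx": 0, "wy": 0, "wz": 0, "gripper": 3}

```text
time_s: 27.65
position: [0.5515, -0.427, 0.2291]
tool_rot: [[-0.0, -1.0, 0.003], [-1.0, 0.0, -0.002], [0.002, -0.003, -1.0]]
ft_force: [1.2, 1.8, 6.2]
grip_width: 0.0404
```

Emit:
step_arm:
  increments:
    - {"x": 0, "y": 0, "z": -3, "wx": 0, "wy": 0, "wz": 0, "gripper": 3}
    - {"x": 0, "y": 0, "z": -4, "wx": 0, "wy": 0, "wz": 0, "gripper": 3}
    - {"x": 0, "y": 0, "z": -4, "wx": 0, "wy": 0, "wz": 0, "gripper": 3}
    - {"x": 0, "y": 0, "z": -2, "wx": 0, "wy": 0, "wz": 0, "gripper": 3}
    - {"x": -3.8, "y": 1.5, "z": 0, "wx": 0, "wy": 0, "wz": 0, "gripper": 3}
    - {"x": -3.8, "y": 1.5, "z": 0, "wx": 0, "wy": 0, "wz": 0, "gripper": 3}
    - {"x": -3.8, "y": 1.5, "z": 0, "wx": 0, "wy": 0, "wz": 0, "gripper": 3}
    - {"x": -3.8, "y": 0, "z": 0, "wx": 0, "wy": 0, "wz": 0, "gripper": 3}
    - {"x": -3.8, "y": 0, "z": 0, "wx": 0, "wy": 0, "wz": 0, "gripper": 3}
    - {"x": -3.8, "y": 0, "z": 0, "wx": 0, "wy": 0, "wz": 0, "gripper": 3}
    - {"x": -3.8, "y": 0, "z": 0, "wx": 0, "wy": 0, "wz": 0, "gripper": 3}
    - {"x": -3.8, "y": 0, "z": 0, "wx": 0, "wy": 0, "wz": 0, "gripper": 3}
    - {"x": -3.8, "y": 0, "z": 0, "wx": 0, "wy": 0, "wz": 0, "gripper": 3}
    - {"x": -3.8, "y": -1.4, "z": 0, "wx": 0, "wy": 0, "wz": 0, "gripper": 3}
    - {"x": -3.8, "y": -1.4, "z": 0, "wx": 0, "wy": 0, "wz": 0, "gripper": 3}
    - {"x": -3.8, "y": -1.4, "z": 0, "wx": 0, "wy": 0, "wz": 0, "gripper": 3}
    - {"x": -1, "y": 0, "z": 0, "wx": 0, "wy": 0, "wz": 0, "gripper": 3}
    - {"x": 0, "y": 0, "z": 0, "wx": 0, "wy": 0, "wz": 0, "gripper": 3}
    - {"x": 0, "y": 0, "z": 0, "wx": 0, "wy": 0, "wz": 0, "gripper": 3}

```text
time_s: 29.55
position: [0.548, 0.0384, 0.357]
tool_rot: [[-0.0, -1.0, 0.0], [-1.0, 0.0, -0.0], [0.0, -0.0, -1.0]]
ft_force: [0.9, 0.5, -1.6]
grip_width: 0.0405
```

Run:
```python
from h import *
s=env.observe();print(s['position'],s['grip_width'])
a=env.get_image('top');b=env.get_image('scene')
f=lambda d,x,y:cv2.resize(d['color'][y:y+130,x:x+130],None,fx=3,fy=3,interpolation=cv2.INTER_CUBIC)
cv2.imwrite('pics/j9.png',np.hstack([f(a,270,120),f(b,180,150)]))
P=s['position'];p=[P[0],P[1],P[2]-.2351]
print(np.round((proj(b,[p,(.548,.039,.018)])-[180,150]+.5)*3-.5))
```

```text
[0.54795877 0.03836867 0.35701654] 0.040484154923359515
[[206. 164.]
 [207. 248.]]
```

View pics/j9.png

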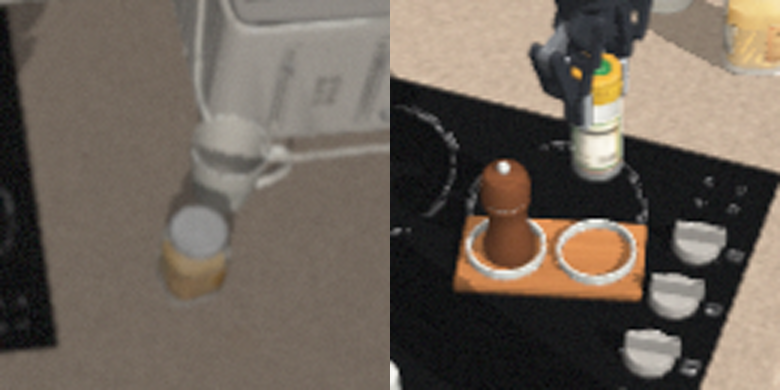

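The mill is in its ring, and the jar hangs upright over the free ring at (596,250). I'll lower 114 mm, release, rise and move clear toward -y.

Emit:
step_arm:
  increments:
    - {"x": 0, "y": 0, "z": 3, "wx": 0, "wy": 0, "wz": 0, "gripper": 3}
    - {"x": 0, "y": 0, "z": 4, "wx": 0, "wy": 0, "wz": 0, "gripper": 3}
    - {"x": 0, "y": 0, "z": 3, "wx": 0, "wy": 0, "wz": 0, "gripper": 3}
    - {"x": 0, "y": 0, "z": 1.2, "wx": 0, "wy": 0, "wz": 0, "gripper": 3}
    - {"x": 0, "y": 0, "z": 0.3, "wx": 0, "wy": 0, "wz": 0, "gripper": 3}
    - {"x": 0, "y": 0, "z": 0, "wx": 0, "wy": 0, "wz": 0, "gripper": 3}
    - {"x": 0, "y": 0, "z": 0, "wx": 0, "wy": 0, "wz": 0, "gripper": 6.2}
    - {"x": 0, "y": 0, "z": 0, "wx": 0, "wy": 0, "wz": 0, "gripper": 6.2}
    - {"x": 0, "y": 0, "z": 0, "wx": 0, "wy": 0, "wz": 0, "gripper": 6.2}
    - {"x": 0, "y": 0, "z": 0, "wx": 0, "wy": 0, "wz": 0, "gripper": 6.2}
    - {"x": 0, "y": 0, "z": -3, "wx": 0, "wy": 0, "wz": 0, "gripper": 6.2}
    - {"x": 0, "y": 0, "z": -4, "wx": 0, "wy": 0, "wz": 0, "gripper": 6.2}
    - {"x": 0, "y": 0, "z": -4, "wx": 0, "wy": 0, "wz": 0, "gripper": 6.2}
    - {"x": 4, "y": 1, "z": 0, "wx": 0, "wy": 0, "wz": 0, "gripper": 6.2}
    - {"x": 4, "y": 1, "z": 0, "wx": 0, "wy": 0, "wz": 0, "gripper": 6.2}
    - {"x": 4, "y": 1, "z": 0, "wx": 0, "wy": 0, "wz": 0, "gripper": 6.2}
    - {"x": 4, "y": 1, "z": 0, "wx": 0, "wy": 0, "wz": 0, "gripper": 6.2}
    - {"x": 4, "y": 1, "z": 0, "wx": 0, "wy": 0, "wz": 0, "gripper": 6.2}
    - {"x": 0, "y": 0, "z": 0, "wx": 0, "wy": 0, "wz": 0, "gripper": 6.2}
    - {"x": 0, "y": 0, "z": 0, "wx": 0, "wy": 0, "wz": 0, "gripper": 6.2}

```text
time_s: 31.65
position: [0.498, -0.1616, 0.3517]
tool_rot: [[-0.002, -1.0, -0.0], [-1.0, 0.002, 0.0], [-0.0, 0.0, -1.0]]
ft_force: [-0.3, 0.3, 0.0]
grip_width: 0.0619
```

Run:
```python
from h import *
s=env.observe();print(s['time_s'],s['position'],s['grip_width'])
a=env.get_image('top');b=env.get_image('scene')
f=lambda d,x,y:cv2.resize(d['color'][y:y+190,x:x+180],None,fx=3,fy=3,interpolation=cv2.INTER_CUBIC)
t=np.zeros((570,240,3),np.uint8);t[:330]=cv2.resize(a['color'][160:270,130:210][:, :],(240,330));c=cv2.resize(a['color'][160:240,200:280],(240,240));t[330:]=c
cv2.imwrite('pics/end.png',np.hstack([f(b,130,185),t]))
G=dict(mill=(617,79,112),jarY=(548,39,114),jarD=(537,376,113),oil=(556,303,121),salt=(482,323,97))
for n,p in G.items():print(n,np.round((proj(b,[np.array(p)/1000,(p[0]/1000,p[1]/1000,.008)])-[130,185]+.5)*3-.5).ravel())
```

```text
31.65 [ 0.49798361 -0.16160568  0.35168984] 0.06191819235823411
mill [261.  62. 267. 145.]
jarY [356.  66. 357. 151.]
jarD [ 83. 358. 103. 439.]
oil [133. 267. 150. 356.]
salt [197. 356. 207. 424.]
```

View pics/end.png

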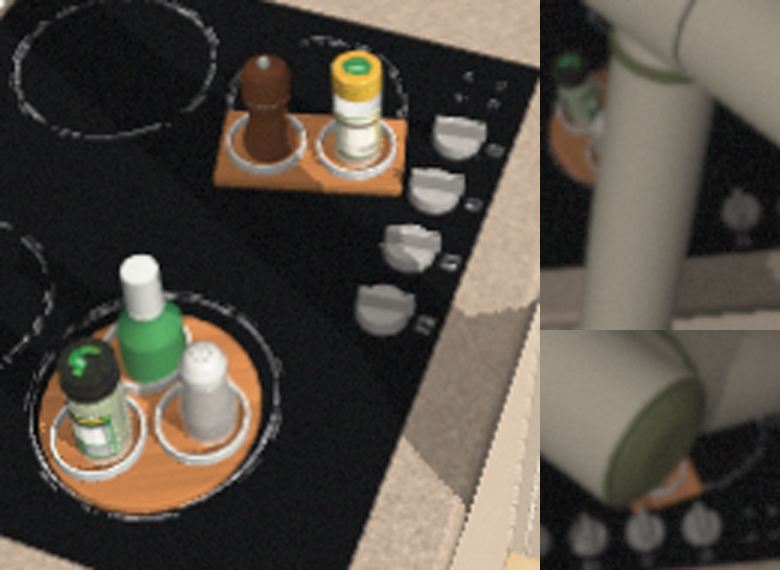

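All five things stand upright, each in its own ring. The tops lie within about 8 crop pixels (5–6 mm) of where I predicted, and the arm is clear, so I'll hand in.

```bash
python3 -c "
from rig import env
print(env.observe()['ft_force']);env.close_job()"
```

```text
[ 0.21273307  1.55739618 -0.27163152]
the job is handed in; nothing more can be done
```

The job is handed in at about 32 s of the 128 s allowed; it reports no verdict. The pepper mill and the yellow-capped jar stand in the oblong holder. The oil bottle, the salt shaker and the dark-capped jar stand in the round holder.

**Placement:** the last scene picture shows all five upright, each inside its own ring, down on the board and released. The tops are about 1–6 mm from where I aimed, against the 15 mm allowed. The oil bottle and salt shaker are the farthest off, at an estimated 4–6 mm, and I read that by eye from a single view.

**Arm:** it was clear of everything at the end, and the last force reading was about 1.6 N.

**Honey jar and mug:** I never touched them. Both were still in place in the last top view that showed them, just before the final jar was lowered.

**Checks that failed or disagreed:**
- The arm hid most of both holders in the final top view, so it did not confirm the placing.
- My first cap and foot readings differed by about 5–12 mm. The top view backed the cap readings, so I used those.
- The first move call was refused because its rows lacked some keys; nothing moved.

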